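# Free the nut mill's screw cap

## Robot

A 7-joint arm with a two-finger parallel gripper is mounted at the origin on the work surface. World frame = base frame: x ahead of the robot, y to its left, z up, the work surface at z = 0. Lengths are in m, angles in rad, forces in N, time in s.
With the tool pointing down it reaches from about 0.35 to 0.9 m from the base axis. Payload 7.2 kg.
Tool frame: the origin (TCP) lies at the very end of the fingers, on their centre line; the grasp point (between the pads) lies bot.tcp_to_grasp behind it (bot.tcp_to_grasp is the distance from the TCP to the grasp point, in m); z points along the fingers, y is the line along which they close (so a half turn about z gives the same grasp; the last joint's range is limited). The gripper opens to 85 mm and grips with 20 to 120 N. Pads are 22 mm wide; open, the fingers measure 114 mm over their backs; the gripper's body (76 mm by 85 mm) begins 54 mm behind the grasp point. The pads swing forward as they close: fully open they stand 13 mm farther back than shut.
Start: joints at [-1.211, 0.411, -0.013, 1.596, 0.006, 1.134, -0.082], TCP at [0.259, 0.569, 0.231] pointing down, gripper open.
Joint ranges: [-2.95, 2.95], [-0.29, 1.99], [-1.47, 1.44], [0.14, 2.54], [-1.03, 4.17], [0.13, 1.85], [-2.86, 2.86]. Speed limits (rad/s): [2.39, 2.39, 3.01, 3.01, 3.14, 3.14, 3.14].

## Interface

Orientations are given as a unit quaternion [x, y, z, w].
In Python, from plant import bot, hand, sensors, cams gives the robot as it stands. Calls block until the motion is done:
- bot.goto(position, orientation): joint-space move of the TCP to a pose.
- bot.move_linear(position, rotation=None, speed=0.15, stop_force=None): straight line of the TCP; rotation=None keeps the orientation; speed is the mean speed in m/s. With stop_force (N) it stops when the force on the tool has changed by that much, and returns True; else False.
- bot.goto_joints(angles): joint-space move.
- hand.open_jaws() and hand.grab(grip_force=None): open the fingers fully, or close them until they stop; grip_force is the grip in N (None keeps the last).
- bot.dwell(seconds).
- bot.solve_ik(position, orientation): joint angles nearest the present ones, or None.
- sensors.read_state(): the state.
- cams.camera(name): name is "scene" or "top" or "wrist"; returns a dict with "img" (420x560x3 uint8, red, green, blue), "camera_matrix" (3x3 intrinsics, pixels), "k1" (the pictures are not rectified: a ray, as slopes to the right and down, at radius r is drawn at 1 + k1 r^2 times it, then the intrinsics apply), "T" (4x4, takes a point from camera to world coordinates); the wrist camera has in their place "mount" (4x4, takes a point from camera to tool coordinates, whose origin is the TCP and whose axes are the flange's). Camera axes: x right, y down, z forward; pixel columns grow to the right and rows downward; lengths in m; the calibration is good to about 2 mm. A picture is of the moment at which its call begins: read the wrist's pose just before it. There is no depth.
A pose or a line that the arm cannot do raises bot.IKError and nothing moves.
- bot.finish_job(): hands the job in; it is judged then, once.
The state is a dict: "time": time; "joints": joint angles; "joint_velocities": joint speeds; "effort": joint torques, N m; "eef_pos": TCP position; "tcp_rot": TCP orientation; "wrist_force": force on the tool from outside, world axes, zero at the start; "moment": the same for the moment, N m; "opening": finger opening in m; "gripper_force": force on a finger pad.
Only numpy, scipy, OpenCV 4.12 (cv2) and the standard library are available. Lean on these libraries where they do the work, as an engineer would, in place of code of your own. Each camera call takes 0.05 s, during which the arm holds its last target. There are 200 camera calls.

## Task

Push the nut mill's carriage along its rail by the red post, out from under the feed spout, into the next (middle) stop. There, loosen the black knobbed cap on top of the mill: it may have a right-hand or a left-hand thread and nothing shows which, so try it both ways, about a sixth of a turn the right way frees it. Lift the cap straight off and finish still holding it in the gripper, upright and at least 5 cm above the mill's spindle, with the carriage still in the middle stop and everything else left where it was.

Things in the scene. Friction and masses are not known exactly. Their poses are not given: they have to be found in the camera images.
- push_post (a point): Centre of the red upright post on the carriage's robot side: 18 mm diameter, 50 mm tall (45 to 95 mm above the table), this point 72 mm above the table, 110 mm from the mill's axis toward -x of the rail unit. Push it sideways or pinch it from above.
- mill_rail: Rail unit fixed to the table: dark steel base 130 mm (x) by 460 mm (y), 12 mm thick, two steel rails, a yellow mark at each of three stops. Origin at the base's centre on the table, z up; y is the rail's line, the -x side faces the robot. The mill's axis is at x = 0, y = -130, 0 or +130 mm at the stops. A green mast at the -y end (y = -255 mm) carries the feed spout and hopper.
- spout (a point): Lower end of the steel feed spout, 166 mm above the table, 18 mm over the parked cap: 44 mm diameter, with a hopper above it 90 mm wide, up to 290 mm above the table. Fixed to the rail unit at x = 0, y = -145 mm.
- carriage (a joint): Travel of the carriage along the rail unit's +y, in m: 0 at the first stop (under the spout, where it starts), 0.13 at the middle stop, 0.26 at the last. Each stop is a sprung detent: leaving the first takes about 7 N (at a quarter of the way); past half-way the carriage is drawn on to the next and, let go, settles within about 3 mm of it.
- spindle_top (a point): Centre of the top of the mill's steel spindle, under the cap, 100 mm above the table; moves with the carriage. Below it the green mill body, 108 mm diameter, its top 85 mm above the table. Lug thread without climb: until freed the cap lifts only 2 mm; freed, it is clear after 15 mm of straight lift.
- cap: Black knobbed cap (about 0.24 kg). Origin at the centre of its lower rim, 86.5 mm above the table when seated; z up, x along its orange line. Skirt 104 mm diameter, 21.5 mm tall; on it a round knob, 34 mm diameter, 21.5 to 61.5 mm above the rim, with an orange line. Seated, the line points to the rail unit's +x (within 0.06 rad), across the rail.
- cap_grip (a point): Point on the cap's axis at the height to grip the knob, 132 mm above the table when seated (skirt's top 24 mm below, knob's top 16 mm above). Turned the wrong way the cap stops hard within 0.2 rad; the right way it turns easily, lifts free from 0.85 to 1.1 rad and stops near 1.15 rad. The right way (seen from above, clockwise or counter-clockwise) changes from run to run.
- bowl: Bystander: purple plastic bowl of walnuts, 180 mm wide, 70 mm tall. Origin under its centre.
- crate: Bystander: plywood crate of walnuts, 200 x 150 x 90 mm. Origin under its centre.
- mug: Bystander: white mug, 80 mm wide, 90 mm tall. Origin under its centre.
- burr_ring: Bystander: steel grinding ring, 66 mm wide, 16 mm tall, lying beyond the rail. Origin under its centre.
- nutcracker: Bystander: steel hand nutcracker, about 150 mm long, 16 mm tall, lying beyond the rail. Origin under its middle.
Things that resemble listed ones, but are neither listed nor needed, are in the scene too. There is more than one size of the cap; the one meant has the size given above.

How it is judged:
By the outcome, as a careful person would: the job done as asked, in the order asked, and still so for the second after the job is handed in, while the arm keeps its last pose, push and grip.
It also fails if it takes over 54 s, if anything falls off the work surface, if the arm or the gripper's body presses on something with over 40 N, if the wrist force passes 120 N, or if a joint passes its speed limit or range.

## Working session

There is one attempt and no reset: what is moved stays moved. The work goes in short steps, each a Python script; the robot and the scene stay as the last script left them, time stands still between calls to the robot, and variables do not carry over. Pictures are saved under pics/ and viewed, at most 10 in all, crops included, and the job is handed in when it is done.

```bash
mkdir -p pics; ls; python3 - <<'E'
from plant import bot,hand,sensors,cams
import cv2,numpy as np
for n in("scene","top"):
    c=cams.camera(n);cv2.imwrite(f"pics/{n}0.png",c["img"][:,:,::-1]);print(n,c["camera_matrix"],c["k1"],c["T"])
s=sensors.read_state();print(s["time"],s["eef_pos"],s["tcp_rot"],bot.tcp_to_grasp)
E
```

```text
pics
scene [[472.85257086   0.         275.69568563]
 [  0.         472.85257086 205.08493542]
 [  0.           0.           1.        ]] -0.15661095292432708 [[-0.56594782  0.49244131 -0.6612145   1.36287546]
 [ 0.824335    0.32513509 -0.46342095  0.60627408]
 [-0.01322358 -0.80733433 -0.58994611  0.86443207]
 [ 0.          0.          0.          1.        ]]
top [[476.10531838   0.         276.12172983]
 [  0.         476.10531838 214.95820836]
 [  0.           0.           1.        ]] -0.12524755302585047 [[ 0.00725287 -0.99145555  0.13024317  0.32855913]
 [-0.99996086 -0.00653105  0.00596838 -0.01240416]
 [-0.00506676 -0.13028136 -0.99146412  1.74980046]
 [ 0.          0.          0.          1.        ]]
0.1 [0.25914251 0.56824143 0.23052296] [ 2.12271674e-01  9.77210418e-01 -7.24019864e-04 -1.04186281e-04] 0.0187
```

View pics/scene0.png

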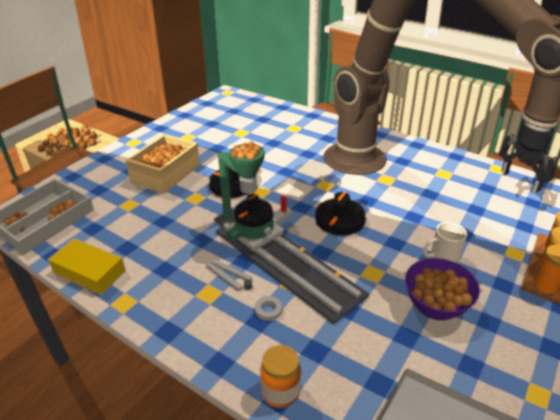

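View pics/top0.png

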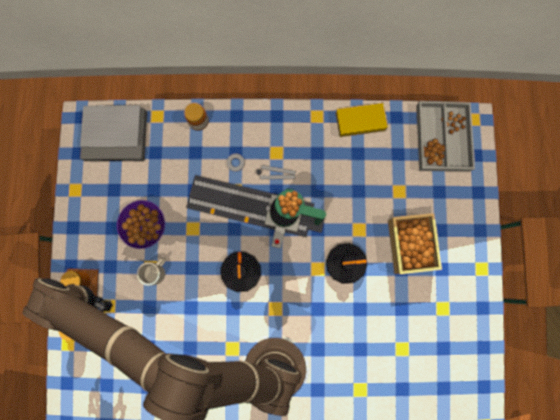

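The scene picture shows three black caps: the one on the mill under the spout (252,213), and loose ones at (340,215) and (222,183). In the top picture these are (290,205), (240,271) and (346,263). The meant one sits on the carriage beside the red post (277,242 in the top view). I'll confirm with an enlarged crop, which also gives me the rail corners.

```bash
cat > h.py <<'E'
import numpy as np,cv2
from plant import bot,hand,sensors,cams
from scipy.spatial.transform import Rotation as R
def ray(c,uv,T):
    d=(np.linalg.inv(c["camera_matrix"])@[*uv,1])[:2]; s=d.copy()
    for _ in range(30): s=d/(1+c["k1"]*(s@s))
    return T[:3,3],T[:3,:3]@[*s,1]
def at_z(c,uv,z,T=None):
    o,v=ray(c,uv,c["T"] if T is None else T); return o+v*(z-o[2])/v[2]
def project(c,p,T=None):
    T=c["T"] if T is None else T
    q=T[:3,:3].T@(np.asarray(p)-T[:3,3]); s=q[:2]/q[2]; s=s*(1+c["k1"]*(s@s))
    return (c["camera_matrix"]@[*s,1])[:2]
def toolrot(yaw):  # tool down, closing line (tool y) at angle yaw from world x
    z=np.array([0,0,-1.]);y=np.array([np.cos(yaw),np.sin(yaw),0]);return R.from_matrix(np.c_[np.cross(y,z),y,z]).as_quat()
E
python3 - <<'E'
import cv2
a=cv2.imread("pics/top0.png")[160:290,180:360];b=cv2.imread("pics/scene0.png")[130:330,190:390]
cv2.imwrite("pics/c1.png",cv2.resize(a,None,fx=4.4,fy=4.4,interpolation=2))
cv2.imwrite("pics/c2.png",cv2.resize(b,None,fx=3,fy=3,interpolation=2))
E
```

```text
(no output)
```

View pics/c1.png

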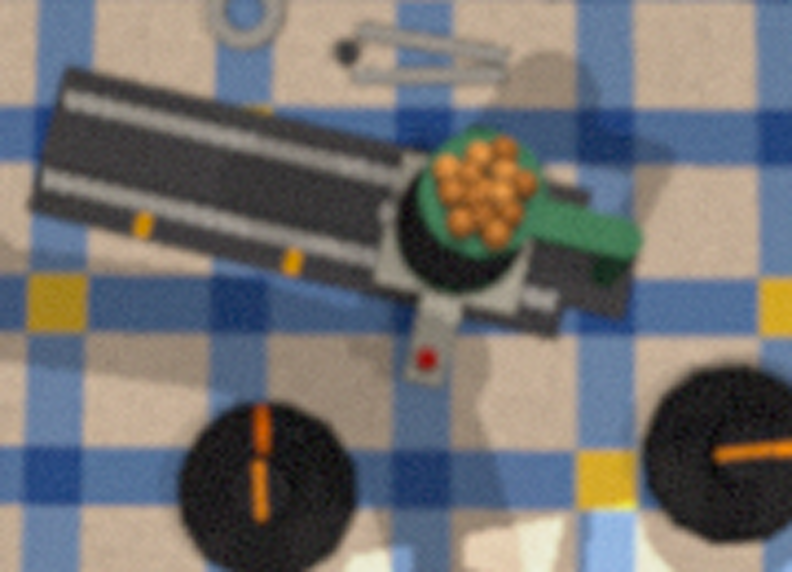

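View pics/c2.png

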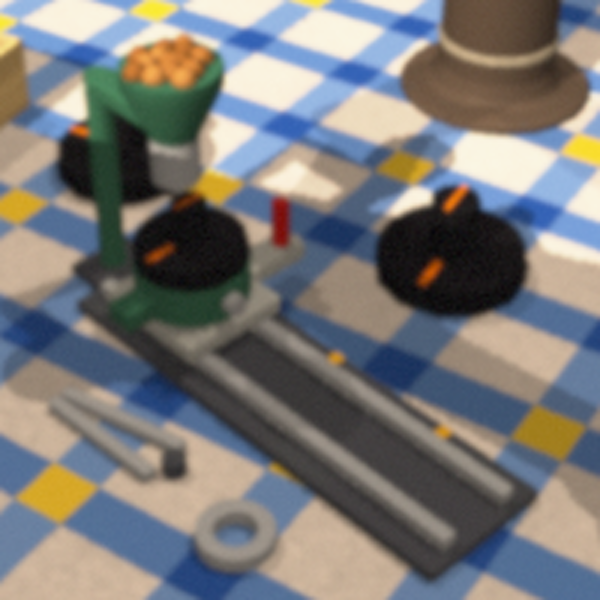

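Crops: the cap on the mill (c2 ~(190,240)) sits on the green body under the spout; the two others stand on the table and are decoys. In c1 the post top is at (427,358), the rail's +y end corners at (69,68) and (30,208), and the yellow marks at (293,262) and (143,225). Next I fit the rail pose from both cameras.

```bash
cat > fit.py <<'E'
from h import *
from scipy.optimize import least_squares
t=cams.camera("top");s=cams.camera("scene")
tp=lambda u,v:(180+u/4.4-.4,160+v/4.4-.4); sp=lambda u,v:(190+u/3-.33,130+v/3-.33)
obs=[(t,tp(69,68),(.065,.23,.012)),(t,tp(30,208),(-.065,.23,.012)),(t,tp(427,358),(-.11,-.13,.095)),
(s,sp(536,492),(-.065,.23,.012)),(s,sp(432,580),(.065,.23,.012)),(s,sp(281,200),(-.11,-.13,.095))]
def W(x,p): c,n=np.cos(x[2]),np.sin(x[2]); return np.array([x[0]+c*p[0]-n*p[1],x[1]+n*p[0]+c*p[1],p[2]])
f=lambda x:np.concatenate([project(c,W(x,p))-uv for c,uv,p in obs])
r=least_squares(f,[.65,.05,-.2],loss="soft_l1");x=r.x
print(x,f(x).round(1).reshape(-1,2).tolist()); np.save("rail.npy",x)
for n,p in dict(post=(-.11,-.13,.072),cap0=(0,-.13,.132),cap1=(0,0,.132),spout=(0,-.145,.166)).items(): print(n,W(x,p))
for uv in((293,262),(143,225)): print("mark",at_z(t,tp(*uv),.012))
print("decoy",at_z(t,tp(265,490),.04))
for yaw in np.arange(-np.pi,np.pi,np.pi/6):
    print(round(yaw,2),[None if q is None else np.round(q,2).tolist() for q in [bot.solve_ik(W(x,(0,0,.15)),toolrot(yaw+x[2]))]])
E
python3 fit.py
```

```text
[ 0.59248775  0.0957377  -0.23986607] [[-0.5, -1.3], [-0.9, 0.2], [-0.1, -0.0], [0.6, -0.2], [-0.9, -1.2], [-0.3, 0.1]]
post [ 0.45475264 -0.0044074   0.072     ]
cap0 [ 0.56160332 -0.03054038  0.132     ]
cap1 [0.59248775 0.0957377  0.132     ]
spout [ 0.55803973 -0.04511093  0.166     ]
mark [0.54057661 0.10809611 0.012     ]
mark [0.57102622 0.23484165 0.012     ]
decoy [0.35025766 0.12625032 0.04      ]
-3.14 [[-0.18, 0.45, -0.08, 1.74, 0.04, 0.95, 2.62]]
-2.62 [[-1.02, 0.8, 1.25, 1.8, -0.82, 1.19, -2.36]]
-2.09 [[-1.02, 0.8, 1.25, 1.8, -0.82, 1.19, -1.84]]
-1.57 [[-0.74, 0.52, 0.7, 1.78, -0.4, 0.98, -1.69]]
-1.05 [[-0.68, 0.5, 0.61, 1.78, -0.34, 0.97, -1.22]]
-0.52 [[-0.7, 0.51, 0.63, 1.78, -0.36, 0.97, -0.68]]
-0.0 [[-0.66, 0.49, 0.57, 1.78, -0.32, 0.96, -0.19]]
0.52 [[-0.58, 0.48, 0.47, 1.77, -0.26, 0.95, 0.27]]
1.05 [[-0.51, 0.46, 0.37, 1.77, -0.2, 0.95, 0.74]]
1.57 [[-0.43, 0.45, 0.26, 1.76, -0.14, 0.94, 1.22]]
2.09 [[-0.33, 0.45, 0.12, 1.75, -0.06, 0.94, 1.67]]
2.62 [[-0.26, 0.45, 0.03, 1.75, -0.01, 0.95, 2.15]]
```

```bash
cat >> h.py <<'E'
X=np.load("rail.npy")
def W(p,x=X): c,n=np.cos(x[2]),np.sin(x[2]); return np.array([x[0]+c*p[0]-n*p[1],x[1]+n*p[0]+c*p[1],p[2]])
def tilted(sign,tilt): # closing line along rail y; upper part leans to rail -x by tilt
    a=X[2]; rx=np.array([np.cos(a),np.sin(a),0]); y=sign*np.array([-np.sin(a),np.cos(a),0])
    z=np.array([0,0,-1])*np.cos(tilt)+rx*np.sin(tilt); return R.from_matrix(np.c_[np.cross(y,z),y,z])
E
python3 - <<'E'
from h import *
print(cams.camera("wrist")["mount"].round(3), R.from_quat(sensors.read_state()["tcp_rot"]).as_matrix().round(2))
for s in(1,-1):
  for t in (0,.25,.35):
    r=tilted(s,t)
    for y in(-.13,0):
        for up in (0,.13):
            p=W((-.11,y,.076))+r.apply([0,0,bot.tcp_to_grasp-up])
            q=bot.solve_ik(p,r.as_quat()); print(s,t,y,up,None if q is None else np.round(q,2).tolist())
E
```

```text
[[ 0.    -0.952 -0.306  0.077]
 [ 1.     0.    -0.     0.001]
 [ 0.    -0.306  0.952 -0.142]
 [ 0.     0.     0.     1.   ]] [[-0.91  0.41 -0.  ]
 [ 0.41  0.91 -0.  ]
 [-0.   -0.   -1.  ]]
1 0 -0.13 0 [-0.35, 0.39, 0.31, 2.18, -0.2, 0.6, 1.44]
1 0 -0.13 0.13 [-0.51, 0.17, 0.46, 2.07, -0.1, 0.92, 1.34]
1 0 0 0 [-0.49, 0.44, 0.19, 2.07, -0.13, 0.65, 1.11]
1 0 0 0.13 [-0.56, 0.25, 0.26, 1.96, -0.08, 0.95, 1.07]
1 0.25 -0.13 0 [-0.43, 0.3, 0.3, 2.36, 0.03, 0.26, 1.16]
1 0.25 -0.13 0.13 [-0.7, -0.04, 0.49, 2.31, 0.21, 0.65, 0.97]
1 0.25 0 0 [-0.61, 0.37, 0.2, 2.24, 0.24, 0.36, 0.68]
1 0.25 0 0.13 [-0.74, 0.09, 0.26, 2.18, 0.22, 0.69, 0.69]
1 0.35 -0.13 0 [-0.47, 0.29, 0.3, 2.43, 0.49, 0.13, 0.66]
1 0.35 -0.13 0.13 [-0.77, -0.11, 0.47, 2.4, 0.42, 0.57, 0.71]
1 0.35 0 0 [-0.75, 0.36, 0.3, 2.31, 0.52, 0.25, 0.36]
1 0.35 0 0.13 [-0.83, 0.05, 0.26, 2.27, 0.42, 0.62, 0.44]
-1 0 -0.13 0 [-0.73, 0.49, 0.81, 2.2, -0.57, 0.67, -1.33]
-1 0 -0.13 0.13 [-0.76, 0.2, 0.77, 2.08, -0.17, 0.93, -1.71]
-1 0 0 0 [-0.83, 0.5, 0.63, 2.09, -0.46, 0.69, -1.7]
-1 0 0 0.13 [-0.91, 0.28, 0.69, 1.98, -0.22, 0.95, -1.92]
-1 0.25 -0.13 0 [-0.74, 0.36, 0.69, 2.38, -0.52, 0.28, -1.43]
-1 0.25 -0.13 0.13 [-0.71, -0.04, 0.5, 2.31, 0.21, 0.65, -2.17]
-1 0.25 0 0 [-0.93, 0.42, 0.6, 2.26, -0.25, 0.34, -1.99]
-1 0.25 0 0.13 [-1.01, 0.09, 0.55, 2.2, 0.18, 0.68, -2.4]
-1 0.35 -0.13 0 [-0.85, 0.36, 0.78, 2.45, -0.92, 0.15, -1.06]
-1 0.35 -0.13 0.13 [-0.57, -0.09, 0.28, 2.39, 0.38, 0.55, -2.39]
-1 0.35 0 0 [-0.95, 0.39, 0.55, 2.32, 0.11, 0.21, -2.38]
-1 0.35 0 0.13 [-0.96, 0.05, 0.4, 2.28, 0.41, 0.62, -2.69]
```

```bash
python3 - <<'E'
from h import *
r=tilted(1,.2);q=r.as_quat();g=r.apply([0,0,bot.tcp_to_grasp])
P=lambda y,up=0:W((-.11,y,.078))+g-r.apply([0,0,up])
bot.goto(P(-.13,.12),q)
bot.move_linear(P(-.13),speed=.1,stop_force=12)
hand.grab(40)
s=sensors.read_state();print(s["time"],s["opening"],s["eef_pos"],P(-.13),s["wrist_force"])
if .012<s["opening"]<.024:
    print(bot.move_linear(P(0),speed=.06,stop_force=60))
    s=sensors.read_state();print(s["time"],s["opening"],s["eef_pos"],P(0),s["wrist_force"])
    c=cams.camera("scene");cv2.imwrite("pics/s1.png",cv2.resize(c["img"][130:330,190:390,::-1],None,fx=3,fy=3,interpolation=2))
E
```

```text
4.3667 0.017208376764783005 [ 0.45834537 -0.00519169  0.05986455] [ 0.45836139 -0.00529001  0.05967275] [-2.1756787   0.63443601  5.49759871]
False
6.6833 0.016975945798870948 [0.48860525 0.12156699 0.05987839] [0.48924582 0.12098807 0.05967275] [-5.61003648  2.67399538  9.04406778]
```

View pics/s1.png

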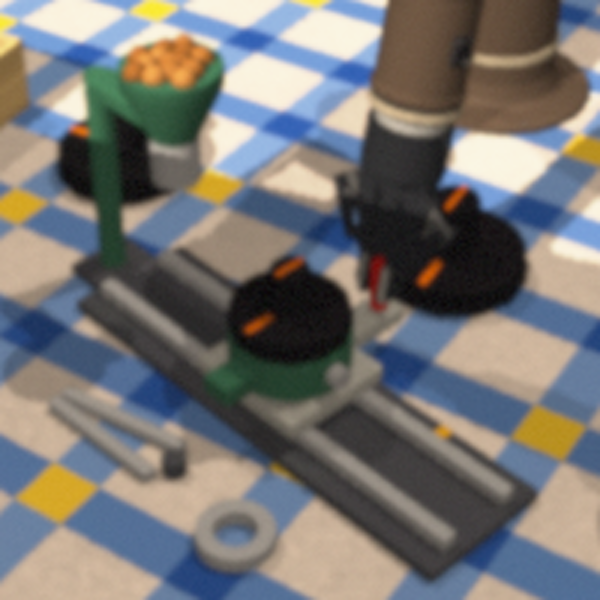

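The picture shows the carriage at the middle stop, with the cap clear of the spout (c ~(290,310)) and the post in the pads. I'll release it and look from above the cap.

```bash
python3 - <<'E'
from h import *
hand.open_jaws()
s=sensors.read_state();r=R.from_quat(s["tcp_rot"])
bot.move_linear(s["eef_pos"]-r.apply([0,0,.15]),speed=.15)
bot.goto(W((0,0,.24)),toolrot(X[2]+1.05))
bot.dwell(.3)
s=sensors.read_state();c=cams.camera("wrist")
T=np.eye(4);T[:3,:3]=R.from_quat(s["tcp_rot"]).as_matrix();T[:3,3]=s["eef_pos"];T=T@c["mount"];np.save("T.npy",T)
im=c["img"][:,:,::-1].copy()
cv2.imwrite("pics/w1r.png",im)
for rad,z in((.017,.148),(.052,.108)):
    for a in np.arange(0,2*np.pi,.2):
        u=project(c,W((rad*np.cos(a),rad*np.sin(a),z)),T);cv2.circle(im,(int(u[0]),int(u[1])),1,(255,255,0),-1)
cv2.imwrite("pics/w1.png",im);print(s["time"],s["eef_pos"],s["wrist_force"],s["joints"])
E
```

```text
9.4833 [0.59174732 0.09642225 0.24016296] [-0.01876488  0.54023505 -0.02110861] [-0.8144534   0.44053298  0.79875149  1.68859558 -0.34128306  1.15759111
  0.88726432]
```

View pics/w1.png

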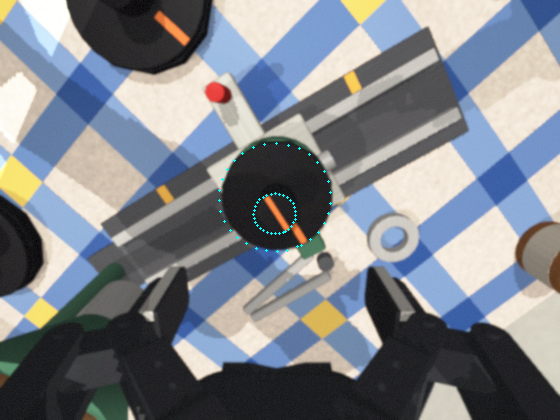

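The projected knob and skirt circles match the cap to within about 1–2 mm, so the pose is confirmed. Next: grip the knob and try turning by joint 7 alone, watching the moment.

```bash
python3 - <<'E'
from h import *
print(bot.move_linear(W((0,0,.1145)),speed=.08,stop_force=12))
hand.grab(60)
s=sensors.read_state();j0=np.array(s["joints"]);np.save("j0.npy",j0);m0=s["moment"][2]
print(s["time"],s["opening"],s["eef_pos"],s["wrist_force"],s["moment"])
def turn(d):
    q=j0.copy();q[6]+=d;bot.goto_joints(q);s=sensors.read_state()
    print(round(d,2),round(s["time"],2),"yawj",round(s["joints"][6]-j0[6],3),"m",s["moment"].round(2),"f",s["wrist_force"].round(1));return abs(s["moment"][2]-m0)
for d in np.arange(.06,.32,.06):
    if turn(d)>.6: break
E
```

```text
False
11.7833 0.032771162650609864 [0.59265984 0.09576892 0.11482928] [0.32599736 0.9081842  3.88730263] [-0.03704923  0.23344701 -0.08615244]
0.06 12.03 yawj 0.059 m [0.   0.07 0.05] f [-0.5  0.3  1.3]
0.12 12.28 yawj 0.118 m [-0.    0.11  0.02] f [-1.5  0.2  1.8]
0.18 12.53 yawj 0.177 m [0.01 0.07 0.09] f [0.3 0.6 2.1]
0.24 12.78 yawj 0.237 m [ 0.    0.06 -0.  ] f [-0.4  0.1  1.6]
0.3 13.03 yawj 0.297 m [-0.02  0.11  0.01] f [-0.7 -0.6  2. ]
```

It passes 0.2 rad with almost no moment, so this is the right way. I'll turn on to 0.97 and lift.

```bash
python3 - <<'E'
from h import *
j0=np.load("j0.npy")
for d in(.5,.7,.85,.97):
    q=j0.copy();q[6]+=d;bot.goto_joints(q);s=sensors.read_state();print(d,s["joints"][6]-j0[6],s["moment"].round(2))
    if abs(s["moment"][2])>.7: break
p=s["eef_pos"]
for h,f in((.006,12),(.025,12),(.1,20)):
    b=bot.move_linear(p+[0,0,h],speed=.05,stop_force=f);s=sensors.read_state();print(h,b,s["time"],s["wrist_force"].round(1),s["opening"])
    if b: break
for n in("scene","top"):
    c=cams.camera(n)["img"][:,:,::-1];a=c[90:330,150:430] if n=="scene" else c[150:300,180:360]
    cv2.imwrite(f"pics/{n}2.png",cv2.resize(a,None,fx=2.5,fy=2.5,interpolation=2))
E
```

```text
0.5 0.49403586128503996 [-0.1  -0.01 -0.01]
0.7 0.6924568101586068 [-0.15 -0.06  0.03]
0.85 0.8420505609193423 [-0.16 -0.02  0.05]
0.97 0.962396483223755 [-0.11  0.01  0.  ]
0.006 False 14.4333 [-0.3  0.4 -2.1] 0.03242541652292369
0.025 False 14.9667 [-0.6 -0.3 -1.3] 0.03222145949087869
0.1 False 16.6167 [ 0.5 -0.3 -3.1] 0.03256251979989965
```

View pics/scene2.png

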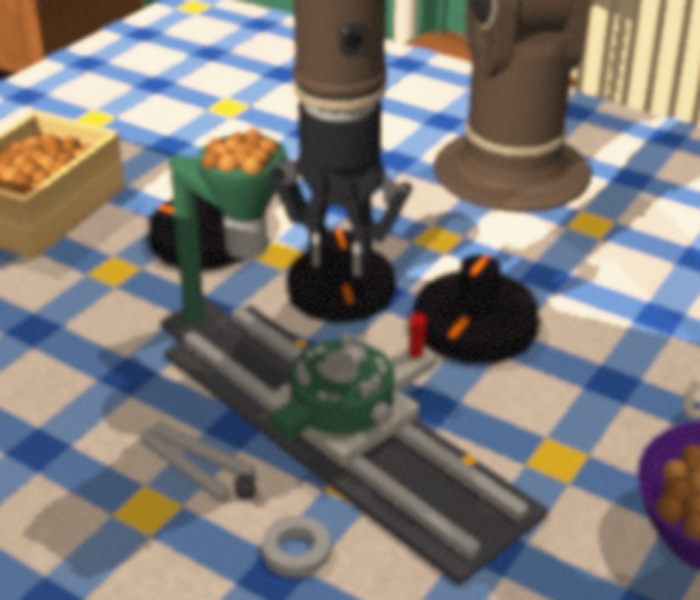

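The cap is held upright about 8.6 cm above the bare spindle (mill at (340,380)). The carriage is in the middle stop and the bystanders in view haven't moved.

```bash
python3 -c "
from plant import bot
print(bot.finish_job())"
```

```text
the job is handed in; nothing more can be done
None
```

The job is handed in at about 17 s of the 54 s: the carriage is in the middle stop, the cap came free on the first direction tried (so I did not try the other), and the gripper holds it upright about 8.6 cm above the spindle, with nothing else seen to have moved.

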